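# Roll the colour chips home on the sample board

### The arm

A 6-joint arm with a two-finger parallel gripper is mounted at the origin on a cart in front of the work surface, level with it; the furniture and walls round the work are solid. World frame = base frame: x ahead of the robot, y to its left, z up, the work surface at z = 0. Lengths are in mm, angles in degrees, forces in N, time in s.
With the tool pointing down it reaches from about 350 to 925 mm from the base axis. Payload 6.4 kg.
Tool frame: the origin (TCP) lies midway between the tips of the shut fingers; the grasp point (between the pads) lies 19 mm behind it; z points along the fingers, y is the direction in which the jaws open and shut (so a half turn about z gives the same grasp; the last joint's range is limited). The gripper opens to 94 mm and grips with 3 to 60 N. Pads are 16 mm wide; open, the fingers measure 119 mm over their backs; the gripper's body (75 mm by 177 mm) begins 78 mm behind the grasp point.
Start: joints at [-79.933, 14.043, 89.255, -0, 76.702, -9.975], TCP at [222.767, -610.646, 205.455] pointing down, gripper open.
Joint ranges: [-179.41, 179.41], [-58.25, 129.5], [7.25, 145.43], [-54.29, 234.29], [11.92, 165.04], [-157.13, 157.13]. Speed limits (degrees/s): [147.25, 147.25, 180, 180, 180, 180].

### API

Orientations are given as a 3x3 rotation matrix whose columns are the frame's x, y, z axes.
In Python, from rig import bot gives the robot as it stands.
- The arm moves only by the shell command python3 -m pendant 'ROWS' [OPENING]. ROWS is a JSON object of lists of equal length, an entry for each row: "travel": the shift along the tool's x, y, z in mm, a list of three; "twist": the turn, a rotation vector about the tool's x, y, z in degrees, a list of three. In form: {"travel": [[tx, ty, tz], ...], "twist": [[wx, wy, wz], ...]}. A call has exactly 8 rows; each row is the pose to reach, as a shift and turn from the pose commanded when the call began, along the tool's axes at that moment; what a row does not reach only later rows make up. A row lasts 1/12 s, in which the tool goes at most 41.7 mm and 7.16 degrees, less where a joint would pass 70% of its speed; a pose out of reach is approached as far as the arm can. A call with a gripper value outside its range is refused whole. OPENING is the gripper's target within -1 to 1 (shut at 1, half-way at 0, fully open at -1), set as the call begins (- or left out, the last holds). The fingers move at their own pace and stop on an object; the grip force is fixed at half the most. Time passes only in rows, so rows that repeat a pose let the fingers close, or fill a call up. It gives the time, the measured TCP pose, the force and the opening at its end, in the units of the state.
- bot.get_obs(): the state, without advancing time (a new reading comes with each control period).
- bot.snapshot(name): name is "scene" or "top" or "wrist"; returns a dict with "pixels" (400x640x3 uint8, blue, green, red), "fx", "fy", "cx", "cy" (pixels), "rvec" (rotation vector, rad) and "tvec" (3), from world to camera coordinates, as OpenCV has them; the wrist camera has in their place "hand_eye" (4x4, takes a point from camera to tool coordinates, whose origin is the TCP and whose axes are the flange's). Camera axes: x right, y down, z forward; pixel columns grow to the right and rows downward; lengths in mm; the calibration is good to about 2 mm. A picture is of the moment at which its call begins: read the wrist's pose just before it. There is no depth.
- bot.finish_job(): hands the job in, once; it reports no verdict.
Trained networks look in a picture, given as the dict that the camera call returned (one of the last four; its "shot" number tells which), for a name from the list of things; names that differ only in an ending like _2 or _b are one class to them, and where a whole thing is asked for, a point or a joint stands for the part that bears it (a point fixed in the world has none). Each returns a list of dicts, best first, with "conf" (0 to 1); they miss things now and then, are a little off and sometimes report something else, mostly with a low value. They report only what shows in the picture. A call takes as long as a camera call. They do not tell look-alikes from the thing itself.
- bot.search_frame(picture, query): "point" ([x, y, z] in mm, in world coordinates, good to about 4 mm: the middle of the surface that is visible of it).
The state is a dict: "t": time; "joint_pos": joint angles; "joint_velocities": joint speeds; "effort": joint torques, N m; "tool_pos": TCP position; "tool_rot": TCP orientation; "force": force on the tool from outside, world axes, zero at the start; "torque": the same for the moment, N m; "grip_width": opening from 0.0 (shut) to 1.0 (fully open).
Only numpy, scipy, OpenCV 4.12 (cv2) and the standard library are available. Lean on these libraries where they do the work, as an engineer would, in place of code of your own. Each camera call takes 0.05 s, during which the arm holds its last target.

### The job

On the sloped sample board, the five colour chips still stand proud. Take the hand roller from its stand and roll it across the row with steady, moderate pressure, its drum lying flat along the slope, until every chip is pushed fully home; then set the roller back upright in its stand as it was. Press the chips with the roller only, never with the gripper, do not drop the roller, and do not disturb the other things on the counter.

Things in the scene. Friction and masses are not known exactly. Their poses are not given: they have to be found in the camera images.
- press_roller: Hand roller, 144 x 44 x 114 mm, 0.34 kg, parked upright in the stand. Origin: middle of the drum's axis, spring relaxed; x along that axis, z towards the handle. Black rubber drum: radius 22, length 80 mm. Above it an aluminium cross bar 144 (x) x 30 (y) x 10 mm, underside at z = 36 mm; its ends stick out past the drum as ears. Same either way round (half turn about z).
- roller_grip (a point): where to grip the hand roller: in its pale wooden handle block, 64 (x) x 26 (y) x 46 mm, which stands on the cross bar at z = 46 to 92 mm of the roller. Grip across the 26 mm (along y). This point lies at z = 72 mm above the drum's axis; axes as the roller's.
- fork (a joint): how far the drum is pushed up in its sprung fork towards the handle, m: 0 relaxed, 0.008 at the stop. It takes about 4.4 N to start and 2.2 N more per mm, about 22 N at the stop.
- drum (a joint): turning angle of the drum in its fork, rad, 0 at the start, either sign, unlimited; rolling 22 mm turns it by 1 rad
- stand: Grey stand, fixed; origin under its centre, on the counter. Base plate 164 (x) x 76 (y) x 8 mm; pillars 22 (x) x 50 (y) mm at x = -64 and +64 mm, flat tops at z = 72 mm, 106 mm clear between. The parked roller's ears rest on the tops, its drum hangs between, 6 mm above the plate: roller origin at z = 36 mm, roller x along stand x (either way round).
- panel: White face plate of the sample board, 104 (x) x 176 (y) mm, fixed, sloping 25 deg from level, rising away from the robot. Origin: centre of the face, 45 mm above the counter; x up the slope, y level along the row of chips (to the robot's left), z square out of the face, up and towards the robot.
- chip1 (a joint): how far the dark red chip is pushed in, m: 0 fully raised, 0.004 fully home. Rigid chip 74 (panel x) x 28 (panel y) mm centred at panel x = 0, y = -60 mm; its top stands 5 mm proud of the face when raised and 1 mm when home. It needs about 5 N square to the face to slide in and stays where it is left.
- chip2 (a joint): how far the mustard yellow chip is pushed in, m: 0 fully raised, 0.004 fully home. Rigid chip 74 (panel x) x 28 (panel y) mm centred at panel x = 0, y = -30 mm; its top stands 5 mm proud of the face when raised and 1 mm when home. It needs about 5 N square to the face to slide in and stays where it is left.
- chip3 (a joint): how far the green chip is pushed in, m: 0 fully raised, 0.004 fully home. Rigid chip 74 (panel x) x 28 (panel y) mm centred at panel x = 0, y = 0 mm; its top stands 5 mm proud of the face when raised and 1 mm when home. It needs about 5 N square to the face to slide in and stays where it is left.
- chip4 (a joint): how far the navy blue chip is pushed in, m: 0 fully raised, 0.004 fully home. Rigid chip 74 (panel x) x 28 (panel y) mm centred at panel x = 0, y = 30 mm; its top stands 5 mm proud of the face when raised and 1 mm when home. It needs about 5 N square to the face to slide in and stays where it is left.
- chip5 (a joint): how far the grey-brown chip is pushed in, m: 0 fully raised, 0.004 fully home. Rigid chip 74 (panel x) x 28 (panel y) mm centred at panel x = 0, y = 60 mm; its top stands 5 mm proud of the face when raised and 1 mm when home. It needs about 5 N square to the face to slide in and stays where it is left.
- mask_tape: Bystander: roll of masking tape, 104 x 102 x 25 mm, lying flat, loose. Origin: centre of its underside, z up.
- pin_tin: Bystander: round red tin, diameter 69, height 26 mm, loose. Origin: centre of its underside, z up.
- collar_box: Bystander: dark green carton, 62 x 110 x 28 mm, loose. Origin: centre of its underside, z up.
- board: Dark steel base of the sample board, 125 x 190 x 10 mm, fixed to the counter; it carries the white face plate and the chips. Origin: on the counter below the centre of the face, x level and away from the robot, z up.
Not all that is in view belongs to the job. Leave any orange look-alike of the press_roller alone.

How it is judged:
By the outcome, as a careful person would: the job done as asked, in the order asked, and still so for the second after the job is handed in, with the robot touching nothing.
It also fails if it takes over 69 s, if anything falls off the work surface, if the arm or the gripper's body presses on something with over 40 N, if the wrist force passes 120 N, or if a joint passes its speed limit or range.

## Working session

There is one attempt and no reset: what is moved stays moved. The work goes in short steps, Python scripts to look and compute and a shell command to move; the robot and the scene stay as the last step left them, time stands still between calls to the robot, and variables do not carry over. Pictures are saved under pics/ and viewed, and the job is handed in when it is done.

```bash
ls; mkdir -p pics; python3 - <<'E'
from rig import bot
import cv2
o=bot.get_obs(); print(o)
for n in ("scene","top"):
    s=bot.snapshot(n); cv2.imwrite(f"pics/{n}0.png",s["pixels"])
    print(n,{k:v for k,v in s.items() if k!="pixels"})
    for q in ["press_roller","roller_grip","stand","panel","chip1","chip5","board","mask_tape","pin_tin","collar_box"]:
        print(q,[(d["conf"],[round(float(x)) for x in d["point"]]) for d in bot.search_frame(s,q)])
E
```

```text
pics
{'t': 0.0, 'joint_pos': array([-7.99330341e+01,  1.40807724e+01,  8.93212424e+01, -4.34009969e-04,
        7.66997365e+01, -9.97655796e+00]), 'joint_velocities': array([ 0.01414658,  0.0675956 ,  0.02016278, -0.00408901, -0.10833176,
       -0.01863093]), 'effort': array([-1.81964269e-04, -4.15835345e+01, -3.14601266e+01,  6.85427058e-02,
        3.31612432e-02, -1.52599368e-04]), 'tool_pos': array([ 222.66622055, -610.07269093,  204.41712263]), 'tool_rot': array([[ 9.39431988e-01,  3.42735232e-01, -3.17682820e-04],
       [ 3.42735248e-01, -9.39430411e-01,  1.74726373e-03],
       [ 3.00407937e-04, -1.75031653e-03, -9.99998423e-01]]), 'force': array([-0.27912866,  0.39099757,  0.18047759]), 'torque': array([ 0.02456903,  0.01276366, -0.02001598]), 'grip_width': 1.0017064212030355}
scene {'fx': 431.21645256240737, 'fy': 431.21645256240737, 'cx': 311.710940070123, 'cy': 203.99800821560933, 'rvec': array([ 1.00428777, -2.43801125,  1.00990849]), 'tvec': array([443.33649134, 366.11182437, 978.06417417]), 'shot': 1}
press_roller [(0.83, [551, -203, 78]), (0.71, [500, -357, 69]), (0.
[... 894 characters left out ...]
951,  616.16357557, 1266.50309981]), 'shot': 2}
press_roller [(0.63, [554, -208, 85]), (0.59, [496, -365, 68])]
roller_grip [(0.92, [551, -210, 83]), (0.75, [493, -363, 70])]
stand [(0.93, [543, -192, 12]), (0.31, [573, 343, 49])]
panel [(0.63, [576, 319, 49])]
chip1 [(0.77, [575, 288, 51]), (0.66, [580, 316, 46]), (0.62, [578, 250, 46]), (0.59, [574, 376, 53]), (0.47, [572, 344, 48]), (0.33, [557, -198, 52])]
chip5 [(0.77, [575, 288, 51]), (0.66, [580, 316, 46]), (0.62, [578, 250, 46]), (0.59, [574, 376, 53]), (0.47, [572, 344, 48]), (0.33, [557, -198, 52])]
board [(0.74, [578, 304, 45])]
mask_tape [(0.73, [431, 85, 25])]
pin_tin [(0.97, [415, 212, 26])]
collar_box [(0.55, [760, -221, 30])]
```

View pics/scene0.png

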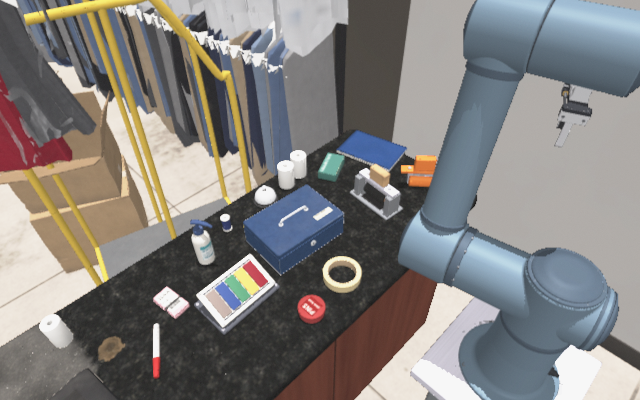

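View pics/top0.png

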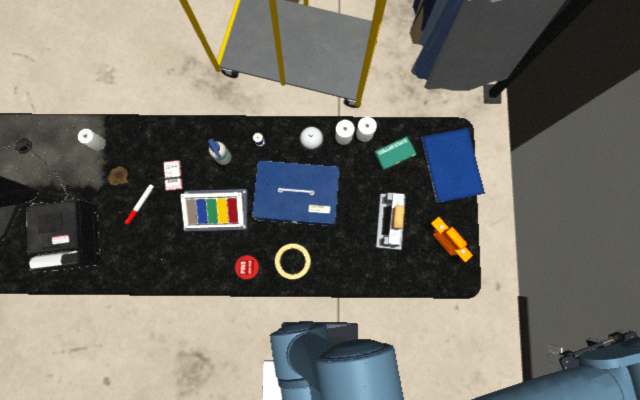

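Overview: the scene view shows the pale-handled roller in its stand at about (378,190) px. The orange look-alike is at (425,172), and the board with chips is at (236,290). The top view shows the stand at (390,220), the board at (213,210), and the toolbox between them. I'll zoom in to get the yaw angles.

```bash
cat > h.py <<'E'
import numpy as np, cv2
from rig import bot
from scipy.spatial.transform import Rotation as R
def proj(s,P,obs=None):
    P=np.atleast_2d(np.asarray(P,float))
    K=np.array([[s["fx"],0,s["cx"]],[0,s["fy"],s["cy"]],[0,0,1]])
    if "rvec" in s: rv,tv=s["rvec"],s["tvec"]
    else:
        T=np.eye(4);T[:3,:3]=obs["tool_rot"];T[:3,3]=obs["tool_pos"]
        M=np.linalg.inv(T@np.array(s["hand_eye"])); rv=cv2.Rodrigues(M[:3,:3])[0];tv=M[:3,3]
    return cv2.projectPoints(P,np.array(rv,float),np.array(tv,float),K,None)[0][:,0]
def ray(s,uv,z,obs=None):
    d=np.array([(uv[0]-s["cx"])/s["fx"],(uv[1]-s["cy"])/s["fy"],1.])
    if "rvec" in s:
        Rm=cv2.Rodrigues(np.array(s["rvec"]))[0]; o=-Rm.T@np.array(s["tvec"]); d=Rm.T@d
    else:
        T=np.eye(4);T[:3,:3]=obs["tool_rot"];T[:3,3]=obs["tool_pos"]
        M=T@np.array(s["hand_eye"]); o=M[:3,3]; d=M[:3,:3]@d
    return o+d*(z-o[2])/d[2]
def box(c,R_,dx,dy,dz0,dz1):
    return [np.array(c)+R_@np.array([x*dx/2,y*dy/2,z]) for z in (dz0,dz1) for x,y in ((-1,-1),(1,-1),(1,1),(-1,1))]
def Rz(a): return R.from_euler('z',a,degrees=True).as_matrix()
E
python3 - <<'E'
import cv2
a=cv2.imread('pics/top0.png')
x=cv2.resize(a[180:260,365:415],None,fx=7,fy=7,interpolation=cv2.INTER_CUBIC)
y=cv2.resize(a[180:240,175:255],None,fx=5,fy=7,interpolation=cv2.INTER_CUBIC)
y=cv2.resize(a[180:240,175:255],None,fx=5,fy=5,interpolation=cv2.INTER_CUBIC)
y=cv2.copyMakeBorder(y,0,x.shape[0]-y.shape[0],0,0,cv2.BORDER_CONSTANT)
cv2.imwrite('pics/z1.png',cv2.hconcat([x,y]))
E
```

```text
(no output)
```

View pics/z1.png

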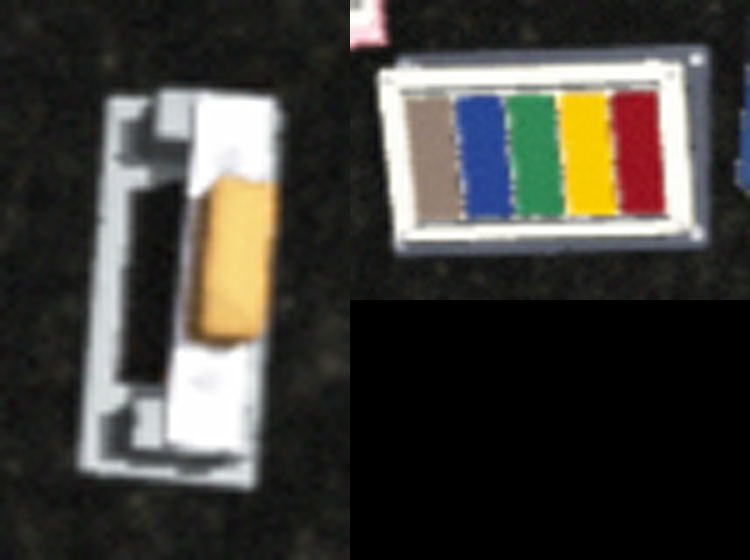

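```bash
python3 - <<'E'
from h import *
s=bot.snapshot("top")
f=lambda u,v:(365+u/7,180+v/7)
TL,BL,BR=[ray(s,f(*p),8) for p in((107,97),(80,470),(255,488))]
print(TL,BL,BR); ax=TL-BL; print("stand len",np.linalg.norm(ax),"yaw",np.degrees(np.arctan2(ax[1],ax[0])),"w",np.linalg.norm(BL-BR),"centre",(TL+BR)/2, "yaw2",np.degrees(np.arctan2(*(-(BL-BR)[[0]]), (BL-BR)[1])))
g=lambda u,v:(175+(u-350)/5,180+v/5)
hi=45+52*np.sin(np.radians(25)); lo=45-52*np.sin(np.radians(25))
TL,TR=[ray(s,g(*p),hi) for p in((380,70),(683,65))]
BL,BR=[ray(s,g(*p),lo) for p in((405,240),(695,240))]
print(TL,TR,BL,BR,"c",(TL+TR+BL+BR)/4)
for a,b in((TR,TL),(BR,BL)): d=b-a; print(np.linalg.norm(d),"yaw",np.degrees(np.arctan2(-d[0],d[1])))
for a,b in((BL,TL),(BR,TR)): d=b-a; print(np.linalg.norm(d[:2]),"yaw",np.degrees(np.arctan2(d[1],d[0])))
E
```

```text
[ 639.08549295 -180.5353811     8.        ] [ 478.55454687 -167.08918816    8.        ] [ 471.64414275 -241.04708988    8.        ]
stand len 161.09309343237453 yaw -4.7879612880900435 w 74.28004383568364 centre [ 555.36481785 -210.79123549    8.        ] yaw2 -5.338046929309058
[622.91727491 403.14371157  66.97614961] [627.45119091 228.15692851  66.97614961] [528.8301081  396.17556084  23.02385039] [530.39181289 224.99727439  23.02385039] c [577.3975967  313.11836883  45.        ]
175.04551019756298 yaw 1.4842043449272275
171.18541022581644 yaw 0.5227100517099664
94.34484661332787 yaw 4.23562622206864
97.11079381854806 yaw 1.8645383867116345
```

```bash
cat >> h.py <<'E'
def down(yaw):  # tool z down, tool x at yaw
    c,s_=np.cos(np.radians(yaw)),np.sin(np.radians(yaw)); return np.array([[c,s_,0],[s_,-c,0],[0,0,-1.]])
def delta(pos,rot,o=None):
    o=o or bot.get_obs(); T=np.asarray(o["tool_rot"])
    print("t",round(o["t"],2),"pos",np.round(o["tool_pos"],1),"F",np.round(o["force"],1),"grip",round(o["grip_width"],3))
    print("travel",np.round(T.T@(np.asarray(pos)-o["tool_pos"]),1),"twist",np.round(R.from_matrix(T.T@rot).as_rotvec(degrees=True),2))
E
python3 -c "
from h import *
delta([548,-211,270],down(-5))"
```

```text
t 1.15 pos [ 222.7 -610.6  205.5] F [ 1.2 -0.5 -0.2] grip 1.002
travel [ 442.5 -264.   -64.5] twist [-0.    0.   25.04]
```

```bash
python3 -m pendant '{"travel":[[15,-9,-10],[45,-27,-20],[80,-48,-35],[115,-69,-45],[150,-90,-55],[185,-111,-64.5],[220,-132,-64.5],[255,-152,-64.5]],"twist":[[0,0,2],[0,0,5],[0,0,10],[0,0,15],[0,0,20],[0,0,25],[0,0,25],[0,0,25]]}' -1
python3 -c "
from h import *
delta([548,-211,270],down(-5))"
```

```text
t: 1.82
tool_pos: [411.0, -379.5, 271.3]
tool_rot: [[0.996, -0.087, 0.001], [-0.087, -0.996, -0.002], [0.002, 0.002, -1.0]]
force: [0.5, -0.4, -0.8]
grip_width: 1.002
t 1.82 pos [ 411.  -379.5  271.3] F [ 0.5 -0.4 -0.8] grip 1.002
travel [ 121.8 -179.8    1.2] twist [ 0.1  -0.09  0.01]
```

```bash
python3 -m pendant '{"travel":[[20,-30,1],[40,-60,1],[60,-90,1],[80,-120,1],[100,-148,1],[114,-169,1],[121,-179,1],[122,-180,1]],"twist":[[0,0,0],[0,0,0],[0,0,0],[0,0,0],[0,0,0],[0,0,0],[0,0,0],[0,0,0]]}'
python3 - <<'E'
from h import *
o=bot.get_obs(); s=bot.snapshot("wrist"); print(o["tool_pos"],s["hand_eye"]); cv2.imwrite("pics/w1.png",s["pixels"])
import pickle; pickle.dump((o,s),open("w1.pkl","wb"))
for q in ["press_roller","roller_grip","stand"]:
    print(q,[(d["conf"],np.round(d["point"],1)) for d in bot.search_frame(s,q)])
E
```

```text
t: 2.48
tool_pos: [547.9, -210.5, 268.9]
tool_rot: [[0.997, -0.083, -0.0], [-0.083, -0.997, 0.0], [-0.0, -0.0, -1.0]]
force: [0.4, -0.7, -0.5]
grip_width: 1.001
[ 547.91869606 -210.49887966  268.93436075] [[ 5.05296521e-04 -9.69036146e-01 -2.46918393e-01  7.25819354e+01]
 [ 9.99999090e-01  1.80690317e-04  1.33728642e-03 -5.43230061e-01]
 [-1.25126311e-03 -2.46918844e-01  9.69035355e-01 -1.78808876e+02]
 [ 0.00000000e+00  0.00000000e+00  0.00000000e+00  1.00000000e+00]]
press_roller [(0.7, array([ 511.5, -358.7,   71.6])), (0.62, array([ 562.5, -212.1,   82.5]))]
roller_grip [(0.83, array([ 568.9, -212.3,   80.4])), (0.68, array([455.3,  60.1,  24.5])), (0.65, array([ 509.5, -358.3,   71.5]))]
stand [(0.66, array([ 568.6, -194.9,    6.5]))]
```

View pics/w1.png

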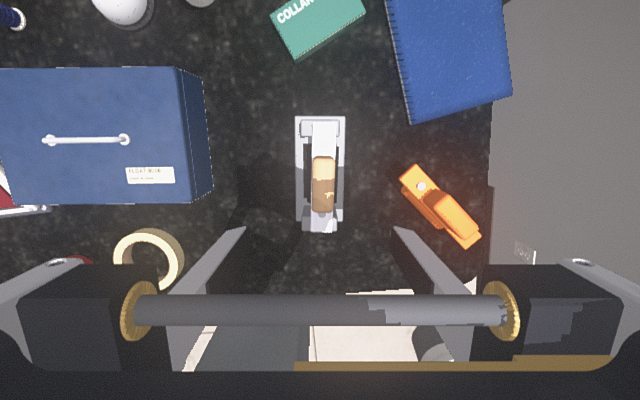

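```bash
python3 - <<'E'
from h import *
import pickle
o,s=pickle.load(open("w1.pkl","rb"))
x=s["pixels"][105:245,280:360]
x=cv2.resize(x,None,fx=5,fy=4.2,interpolation=cv2.INTER_CUBIC)
x=cv2.resize(s["pixels"][105:245,280:360],None,fx=4.2,fy=4.2,interpolation=cv2.INTER_CUBIC)
y=x.copy()
c,a=np.array([555,-211,0]),-5
def dr(B,col):
    p=(proj(s,B,o)-[280,105])*4.2
    for q in (p[:4],p[4:]): cv2.polylines(y,[q.astype(int)],True,col,1)
Rm=Rz(a); dr(box(c,Rm,164,76,0,8),(0,255,0)); dr(box(c,Rm,64,26,82,128),(0,0,255)); dr(box(c,Rm,144,30,72,82),(255,0,255))
cv2.imwrite("pics/w1z.png",cv2.hconcat([x,y]))
E
```

```text
(no output)
```

View pics/w1z.png

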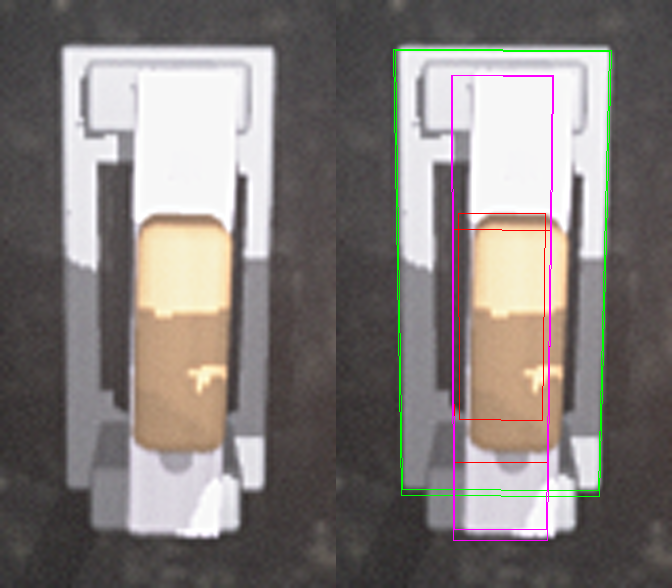

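```bash
cat > fit.py <<'E'
from h import *
import pickle
from scipy.optimize import least_squares
o,s=pickle.load(open("w1.pkl","rb"))
def fit(pts,dx,dy,z):
    pts=np.array(pts)/4.2+[280,105]
    L=np.array([[1,1],[1,-1],[-1,1],[-1,-1]])*[dx/2,dy/2]  # TL TR BL BR (up=+x,left=+y)
    def f(p):
        W=np.c_[L@Rz(p[2])[:2,:2].T+p[:2],np.full(4,z)]
        return (proj(s,W,o)-pts).ravel()
    r=least_squares(f,[555,-211,-5.]); print(np.round(r.x,2),np.round(r.fun,1)); return r.x
fit([(62,47),(274,47),(67,490),(264,490)],164,76,8)
fit([(135,68),(240,68),(129,536),(222,536)],144,30,82)
fit([(138,222),(229,222),(133,450),(226,450)],64,26,128)
E
python3 fit.py
```

```text
[ 556.5  -211.65   -5.01] [-0.7 -0.6  0.7 -0.3 -0.2  0.5  0.3  0.7]
[ 556.42 -215.95   -5.97] [ 0.2 -0.  -0.3  0.5  0.  -0.5  0.1 -0.1]
[ 557.41 -215.46   -5.45] [-1.  -0.8  0.9 -0.5 -0.1  0.6  0.2  0.9]
```

```bash
python3 -c "
from h import *
delta([556.7,-215.8,89.5],down(-5.5))"
```

```text
t 2.68 pos [ 546.3 -213.3  268.9] F [-0.7  0.2 -0.2] grip 0.999
travel [ 10.6   1.6 179.4] twist [0.02 0.02 0.45]
```

```bash
python3 -m pendant '{"travel":[[0,0,20],[0,0,40],[0,0,55],[0,0,60],[0,0,60],[0,0,60],[0,0,60],[0,0,60]],"twist":[[0,0,0],[0,0,0],[0,0,0],[0,0,0],[0,0,0],[0,0,0],[0,0,0],[0,0,0]]}'
python3 - <<'E'
from h import *
o=bot.get_obs(); s=bot.snapshot("wrist"); print(o["tool_pos"]);print(bot.get_obs()["tool_pos"])
import pickle; pickle.dump((o,s),open("w2.pkl","wb"))
x=s["pixels"][90:265,270:370]
cv2.imwrite("pics/w2.png",cv2.resize(x,None,fx=3.4,fy=3.4,interpolation=cv2.INTER_CUBIC))
E
```

```text
t: 3.35
tool_pos: [547.6, -212.7, 210.5]
tool_rot: [[0.996, -0.087, 0.002], [-0.087, -0.996, -0.001], [0.002, 0.001, -1.0]]
force: [0.1, 0.1, -0.8]
grip_width: 1.001
[ 547.59684482 -212.68176616  210.47132906]
[ 547.53271081 -212.53558329  210.28860887]
```

View pics/w2.png

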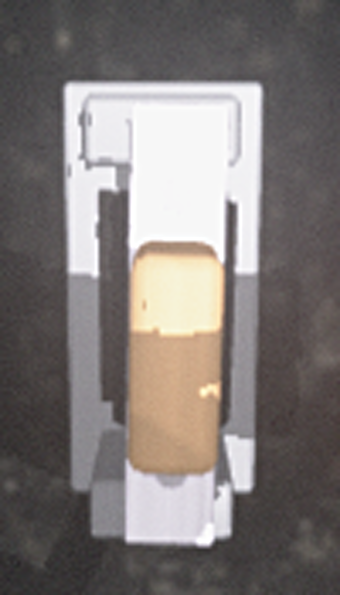

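```bash
sed -e 's/w1.pkl/w2.pkl/; s#/4.2+\[280,105\]#/3.4+[270,90]#' -e '/^fit(/d' fit.py > fit2.py; cat >> fit2.py <<'E'
fit([(65,83),(262,83),(70,491),(252,491)],164,76,8)
fit([(129,100),(229,100),(125,542),(211,545)],144,30,82)
fit([(134,249),(223,249),(128,472),(219,472)],64,26,128)
delta([557,-215.5,89.5],down(-5.5))
E
python3 fit2.py
```

```text
[ 556.93 -211.41   -5.31] [-1.1 -0.9  0.9 -0.5 -0.1  0.8  0.3  1.1]
[ 557.17 -215.2    -6.25] [ 0.1 -0.2 -0.1  0.5 -0.4  0.   0.4 -0.3]
[ 558.13 -215.69   -5.94] [-1.3 -0.8  1.2 -0.3 -0.1  0.5  0.2  0.9]
t 3.4 pos [ 547.5 -212.5  210.3] F [-0.2  1.   0.2] grip 1.002
travel [  9.5   2.  120.8] twist [ 0.06 -0.11  0.53]
```

```bash
python3 -m pendant '{"travel":[[4,1,15],[9.5,2,40],[9.5,2,65],[9.5,2,85],[9.5,2,102],[9.5,2,114],[9.5,2,120],[9.5,2,121]],"twist":[[0,0,0.4],[0,0,0.8],[0,0,0.8],[0,0,0.8],[0,0,0.8],[0,0,0.8],[0,0,0.8],[0,0,0.8]]}'
python3 -m pendant '{"travel":[[0,0,0],[0,0,0],[0,0,0],[0,0,0],[0,0,0],[0,0,0],[0,0,0],[0,0,0]],"twist":[[0,0,0],[0,0,0],[0,0,0],[0,0,0],[0,0,0],[0,0,0],[0,0,0],[0,0,0]]}' 1
python3 -c "
from h import *
delta([557,-215.5,89.5],down(-5.5));print(bot.get_obs()['tool_rot'],bot.get_obs()['torque'])"
```

```text
t: 4.07
tool_pos: [556.0, -214.6, 87.2]
tool_rot: [[0.995, -0.1, -0.001], [-0.1, -0.995, 0.001], [-0.001, -0.001, -1.0]]
force: [0.7, -0.1, -0.5]
grip_width: 1.0
t: 4.73
tool_pos: [556.3, -214.9, 88.0]
tool_rot: [[0.995, -0.1, 0.0], [-0.1, -0.995, -0.0], [0.0, 0.0, -1.0]]
force: [0.1, 0.1, 0.4]
grip_width: 0.468
t 4.73 pos [ 556.3 -214.9   88. ] F [0.1 0.1 0.4] grip 0.468
travel [ 0.7  0.5 -1.5] twist [ 0.   -0.01 -0.26]
[[ 9.94955569e-01 -1.00316506e-01  1.15851184e-04]
 [-1.00316498e-01 -9.94955575e-01 -6.83095544e-05]
 [ 1.22119357e-04  5.63431865e-05 -9.99999991e-01]] [0.03872685 0.00814849 0.00279029]
```

Still closing.

```bash

python3 -m pendant '{"travel":[[0,0,0],[0,0,0],[0,0,0],[0,0,0],[0,0,0],[0,0,0],[0,0,0],[0,0,0]],"twist":[[0,0,0],[0,0,0],[0,0,0],[0,0,0],[0,0,0],[0,0,0],[0,0,0],[0,0,0]]}' 1
python3 -c "
from h import *
delta([557,-215.5,89.5],down(-5.5));print(bot.get_obs()['tool_rot'],bot.get_obs()['torque'])"
```

```text
t: 5.4
tool_pos: [556.3, -215.0, 87.9]
tool_rot: [[0.995, -0.1, 0.0], [-0.1, -0.995, -0.0], [0.0, 0.0, -1.0]]
force: [0.2, -0.5, -1.2]
grip_width: 0.269
t 5.4 pos [ 556.3 -215.    87.9] F [ 0.2 -0.5 -1.2] grip 0.269
travel [ 0.7  0.4 -1.6] twist [ 0.01 -0.   -0.26]
[[ 9.94956079e-01 -1.00311518e-01  1.95196342e-05]
 [-1.00311510e-01 -9.94956047e-01 -2.54841516e-04]
 [ 4.49847174e-05  2.51598071e-04 -9.99999967e-01]] [-0.17175888  0.02617363 -0.04886323]
```

```bash

python3 -m pendant '{"travel":[[0,0,-5],[0,0,-20],[0,0,-50],[0,0,-85],[0,0,-120],[0,0,-155],[0,0,-185],[0,0,-205]],"twist":[[0,0,0],[0,0,0],[0,0,0],[0,0,0],[0,0,0],[0,0,0],[0,0,0],[0,0,0]]}' 1
python3 - <<'E'
from h import *
o=bot.get_obs(); s=bot.snapshot("wrist"); cv2.imwrite("pics/w3.png",s["pixels"])
for n in ("top","scene"):
    s=bot.snapshot(n); cv2.imwrite(f"pics/{n}3.png",s["pixels"])
th=np.radians(25); 
def tilt(yaw): return Rz(yaw)@np.array([[np.cos(th),0,np.sin(th)],[0,-1,0],[np.sin(th),0,-np.cos(th)]])
delta([530,250,300],tilt(1.5))
E
cat >> h.py <<'E'
th=np.radians(25); 
def tilt(yaw): return Rz(yaw)@np.array([[np.cos(th),0,np.sin(th)],[0,-1,0],[np.sin(th),0,-np.cos(th)]])
E
```

```text
t: 6.07
tool_pos: [556.8, -214.8, 296.6]
tool_rot: [[0.995, -0.1, 0.003], [-0.1, -0.995, -0.001], [0.003, 0.001, -1.0]]
force: [-0.1, -1.2, -3.3]
grip_width: 0.276
t 6.22 pos [ 556.7 -214.9  294.1] F [ 0.5  0.7 -3.5] grip 0.274
travel [ -73.1 -459.9   -6.5] twist [ 1.63 24.84 -7.12]
```

View pics/w3.png

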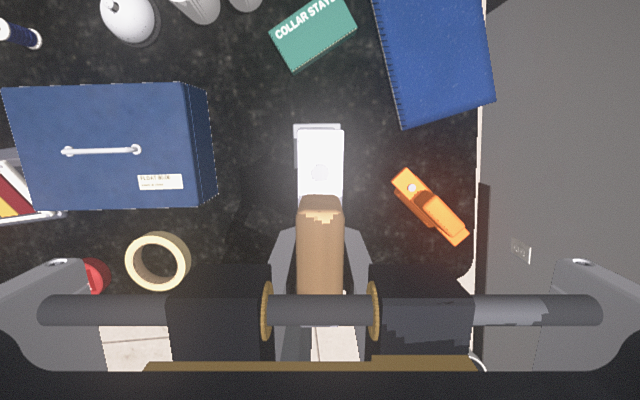

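View pics/scene3.png

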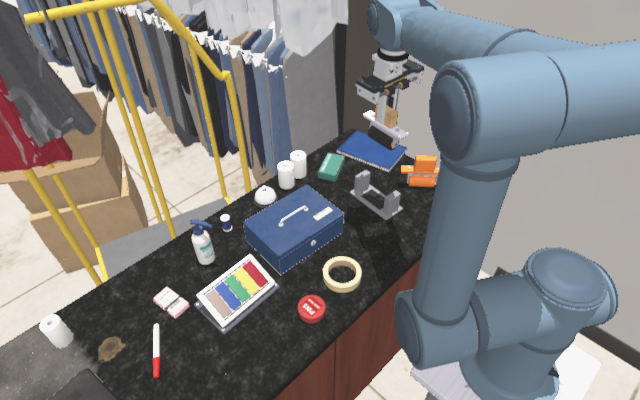

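```bash

python3 -m pendant '{"travel":[[-1,-8,0],[-4,-26,-1],[-9,-55,-2],[-14,-88,-3],[-20,-123,-4],[-25,-158,-5],[-30,-193,-6],[-36,-228,-6]],"twist":[[0.1,1.5,-0.4],[0.3,4.5,-1.2],[0.5,8,-2.2],[0.8,11.5,-3.2],[1,15,-4.3],[1.2,18.5,-5.3],[1.4,22,-6.3],[1.6,24.8,-7.1]]}' 1
python3 -c "
from h import *
delta([530,250,300],tilt(1.5))"
```

```text
t: 6.88
tool_pos: [541.1, 17.4, 294.9]
tool_rot: [[0.909, 0.026, 0.417], [0.022, -1.0, 0.013], [0.417, -0.002, -0.909]]
force: [1.1, 0.4, -3.2]
grip_width: 0.272
t 6.88 pos [541.1  17.4 294.9] F [ 1.1  0.4 -3.2] grip 0.272
travel [  -2.8 -232.8   -6.3] twist [-0.12  0.37 -0.08]
```

```bash

python3 -m pendant '{"travel":[[0,-35,-1],[-1,-70,-2],[-1,-105,-3],[-2,-140,-4],[-2,-173,-5],[-2,-202,-6],[-3,-222,-6],[-3,-230,-6]],"twist":[[0,0,0],[0,0.2,0],[0,0.4,0],[0,0.4,0],[0,0.4,0],[0,0.4,0],[0,0.4,0],[0,0.4,0]]}' 1
python3 -m pendant '{"travel":[[0,0,0],[0,0,0],[0,0,0],[0,0,0],[0,0,0],[0,0,0],[0,0,0],[0,0,0]],"twist":[[0,0,0],[0,0,0],[0,0,0],[0,0,0],[0,0,0],[0,0,0],[0,0,0],[0,0,0]]}' 1
python3 - <<'E'
from h import *
import pickle
o=bot.get_obs(); s=bot.snapshot("wrist"); cv2.imwrite("pics/w4.png",s["pixels"]); pickle.dump((o,s),open("w4.pkl","wb"))
print(o["tool_pos"],o["tool_rot"],o["t"])
for c in ["chip1","panel"]:
    print(c,[(d["conf"],np.round(d["point"],1)) for d in bot.search_frame(s,c)])
E
```

```text
t: 7.55
tool_pos: [529.8, 247.7, 298.8]
tool_rot: [[0.907, 0.029, 0.419], [0.026, -1.0, 0.012], [0.42, 0.0, -0.908]]
force: [-0.3, 0.2, -4.0]
grip_width: 0.276
t: 8.22
tool_pos: [532.4, 245.1, 303.4]
tool_rot: [[0.904, 0.025, 0.426], [0.022, -1.0, 0.011], [0.427, -0.001, -0.904]]
force: [0.1, -0.5, -4.0]
grip_width: 0.273
[532.36187271 245.05910222 303.43998328] [[ 9.04198520e-01  2.49968483e-02  4.26380340e-01]
 [ 2.23093008e-02 -9.99687283e-01  1.12974127e-02]
 [ 4.26529403e-01 -7.02856585e-04 -9.04473424e-01]] 8.2167
chip1 [(0.95, array([578.4, 351.2,  50.7])), (0.9, array([580.6, 317.2,  48.5])), (0.89, array([578. , 377.4,  50.3])), (0.63, array([590. , 294.8,  56.1]))]
panel [(0.81, array([584.6, 351.1,  51.1]))]
```

View pics/w4.png

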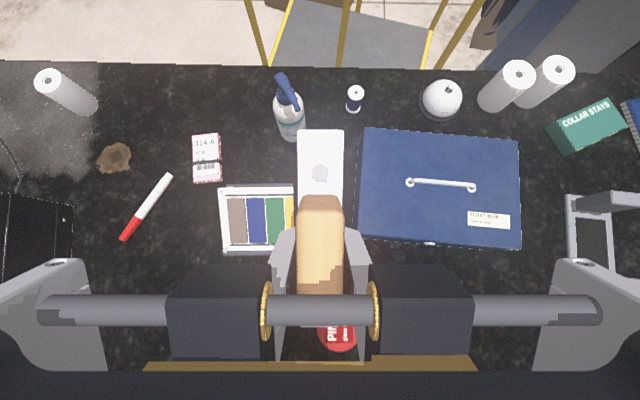

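```bash
cat > ov.py <<'E'
from h import *
import pickle,sys
def overlay(fn,c,yaw,x0,x1,y0,y1,k,out,slope=25,raised=5):
    o,s=pickle.load(open(fn,"rb")) if isinstance(fn,str) else fn
    x=cv2.resize(s["pixels"][y0:y1,x0:x1],None,fx=k,fy=k,interpolation=cv2.INTER_CUBIC); y=x.copy()
    t=np.radians(slope); P=Rz(yaw)@np.array([[np.cos(t),0,-np.sin(t)],[0,1,0],[np.sin(t),0,np.cos(t)]])
    def dr(L,col):
        p=(proj(s,np.array(c)+np.array(L)@P.T,o)-[x0,y0])*k
        cv2.polylines(y,[p.astype(int)],True,col,1)
    q=lambda dx,dy,y0,z:[(dx/2,y0+dy/2,z),(dx/2,y0-dy/2,z),(-dx/2,y0-dy/2,z),(-dx/2,y0+dy/2,z)]
    dr(q(104,176,0,0),(0,0,255))
    for yy in(-60,-30,0,30,60): dr(q(74,28,yy,raised),(255,0,255))
    cv2.imwrite(out,cv2.hconcat([x,y]) if x.shape[1]<390 else cv2.vconcat([x,y]))
E
python3 - <<'E'
from ov import *
overlay("w4.pkl",[577,314,45],1.5,205,300,175,265,4,"pics/w4z.png")
s=bot.snapshot("top"); s2=bot.snapshot("scene"); pickle.dump((None,s),open("t4.pkl","wb")); pickle.dump((None,s2),open("s4.pkl","wb"))
overlay("s4.pkl",[577,314,45],1.5,185,290,245,335,3.3,"pics/s4z.png")
overlay((None,bot.snapshot("scene")),[577,314,45],1.5,185,290,245,335,3.3,"pics/s4z.png")
# bottle
print([ray(s,(218,155),z) for z in (0,50)])
E
```

```text
[array([757.67044129, 317.49056146,   0.        ]), array([744.4402968 , 305.64700895,  50.        ])]
```

View pics/w4z.png

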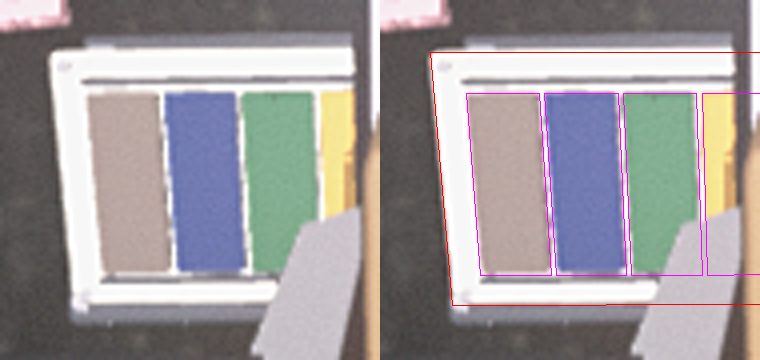

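View pics/s4z.png

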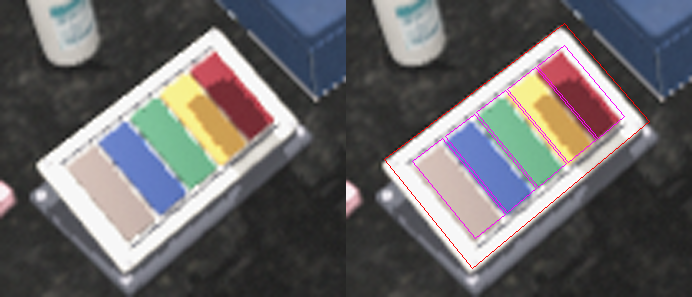

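```bash
cat >> h.py <<'E'
C=np.array([577.,314,45]); YAW=1.8
P=Rz(YAW)@np.array([[np.cos(th),0,-np.sin(th)],[0,1,0],[np.sin(th),0,np.cos(th)]])
def goal(x,y,h): delta(C+P@np.array([x,y,h]),tilt(YAW))
def st():
    o=bot.get_obs(); q=P.T@(o["tool_pos"]-C)
    e=R.from_matrix(tilt(YAW).T@o["tool_rot"]).as_rotvec(degrees=True)
    print("t",round(o["t"],2),"panel pos",np.round(q,1),"Fpanel",np.round(P.T@o["force"],1),"roterr",np.round(e,2),"grip",round(o["grip_width"],3))
E
python3 -c "
from h import *
st();goal(-0.7,-62,100)"
```

```text
t 8.52 panel pos [ 66.7 -67.1 253.9] Fpanel [-1.8 -0.4 -3.2] roterr [-0.11  0.24  0.31] grip 0.275
t 8.52 pos [532.2 245.4 303.3] F [-0.2 -0.4 -3.7] grip 0.275
travel [-68.   -5.  153.6] twist [ 0.11 -0.24 -0.31]
```

```bash

python3 -m pendant '{"travel":[[-8,-1,15],[-20,-2,40],[-35,-3,72],[-48,-4,102],[-58,-5,127],[-65,-5,144],[-68,-5,152],[-68,-5,153.5]],"twist":[[0,0,0],[0,-0.1,-0.1],[0.1,-0.2,-0.2],[0.1,-0.2,-0.3],[0.1,-0.2,-0.3],[0.1,-0.2,-0.3],[0.1,-0.2,-0.3],[0.1,-0.2,-0.3]]}' 1
python3 -c "
from h import *
st()
s=bot.snapshot('scene');t=bot.snapshot('top')
cv2.imwrite('pics/s5.png',cv2.hconcat([cv2.resize(s['pixels'][180:340,160:330],None,fx=2.3,fy=2.3,interpolation=2),cv2.resize(t['pixels'][140:300,160:330],None,fx=2.3,fy=2.3,interpolation=2)]))
st();goal(-0.7,-62,100)"
```

```text
t: 9.18
tool_pos: [534.8, 250.2, 133.1]
tool_rot: [[0.907, 0.031, 0.419], [0.029, -1.0, 0.012], [0.42, 0.001, -0.908]]
force: [0.1, -0.1, -3.2]
grip_width: 0.273
t 9.18 panel pos [ -2.8 -62.4  98.5] Fpanel [-1.2 -0.1 -2.9] roterr [-0.07 -0.19 -0.01] grip 0.273
t 9.28 panel pos [  0.5 -61.9 100.7] Fpanel [-0.7 -0.2 -2.4] roterr [0.01 0.12 0.02] grip 0.275
t 9.28 pos [536.9 250.8 136.5] F [ 0.4 -0.2 -2.5] grip 0.275
travel [-1.2  0.1  0.7] twist [-0.01 -0.12 -0.02]
```

View pics/s5.png

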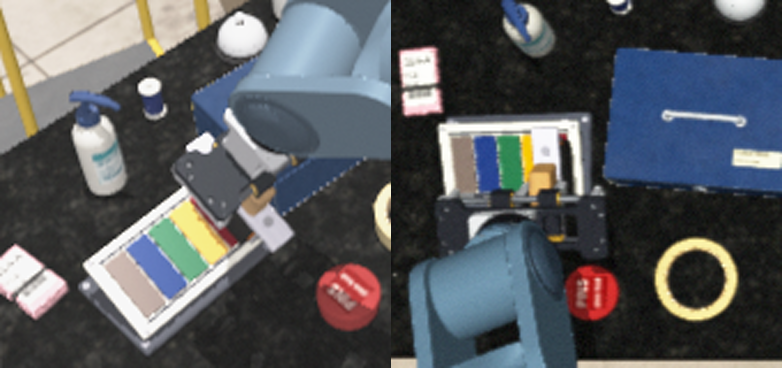

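```bash

python3 -m pendant '{"travel":[[0,0,3],[-0.5,0,7],[-1,0,12],[-1,0,16],[-1,0,19],[-1,0,20.5],[-1,0,20.5],[-1,0,20.5]],"twist":[[0,-0.1,0],[0,-0.1,0],[0,-0.1,0],[0,-0.1,0],[0,-0.1,0],[0,-0.1,0],[0,-0.1,0],[0,-0.1,0]]}' 1
python3 -c "
from h import *
st()"
python3 -m pendant '{"travel":[[0,0,0.7],[0,0,1.4],[0,0,2.1],[0,0,2.8],[0,0,3.5],[0,0,4],[0,0,4],[0,0,4]],"twist":[[0,0,0],[0,0,0],[0,0,0],[0,0,0],[0,0,0],[0,0,0],[0,0,0],[0,0,0]]}' 1
python3 -c "
from h import *
st()"
```

```text
t: 9.95
tool_pos: [543.8, 250.8, 116.3]
tool_rot: [[0.906, 0.031, 0.421], [0.028, -1.0, 0.013], [0.421, 0.0, -0.907]]
force: [-0.7, 0.4, -3.8]
grip_width: 0.278
t 9.95 panel pos [ -1.7 -62.1  79.5] Fpanel [-2.2  0.4 -3.2] roterr [-0.01 -0.07  0.02] grip 0.278
t: 10.62
tool_pos: [545.7, 251.0, 113.1]
tool_rot: [[0.906, 0.031, 0.422], [0.028, -1.0, 0.013], [0.422, -0.0, -0.907]]
force: [-3.0, 0.2, 0.6]
grip_width: 0.274
t 10.62 panel pos [ -1.4 -62.   75.8] Fpanel [-2.5  0.3  1.8] roterr [ 0.   -0.04  0.02] grip 0.274
```

```bash

python3 -m pendant '{"travel":[[0,0,0.7],[0,0,1.4],[0,0,2.1],[0,0,2.8],[0,0,3.5],[0,0,4],[0,0,4],[0,0,4]],"twist":[[0,0,0],[0,0,0],[0,0,0],[0,0,0],[0,0,0],[0,0,0],[0,0,0],[0,0,0]]}' 1
python3 -c "
from h import *
st()"
python3 -m pendant '{"travel":[[0,0,0.5],[0,0,1],[0,0,1.5],[0,0,2],[0,0,2],[0,0,2],[0,0,2],[0,0,2]],"twist":[[0,0,0],[0,0,0],[0,0,0],[0,0,0],[0,0,0],[0,0,0],[0,0,0],[0,0,0]]}' 1
python3 -c "
from h import *
st();print(bot.get_obs()['torque'])"
```

```text
t: 11.28
tool_pos: [547.3, 251.1, 109.8]
tool_rot: [[0.906, 0.031, 0.422], [0.028, -1.0, 0.013], [0.422, -0.0, -0.907]]
force: [-6.1, -0.4, 6.5]
grip_width: 0.279
t 11.28 panel pos [ -1.3 -62.   72.1] Fpanel [-2.8 -0.2  8.5] roterr [-0.01 -0.05  0.02] grip 0.279
t: 11.95
tool_pos: [548.1, 251.2, 108.3]
tool_rot: [[0.906, 0.031, 0.421], [0.028, -1.0, 0.013], [0.422, 0.0, -0.907]]
force: [-8.8, -0.8, 8.9]
grip_width: 0.274
t 11.95 panel pos [ -1.2 -61.9  70.4] Fpanel [-4.2 -0.5 11.8] roterr [-0.01 -0.06  0.02] grip 0.274
[-0.1866447   1.24570334 -0.0366702 ]
```

```bash

python3 -m pendant '{"travel":[[0,-2,0],[0,-5,0],[0,-9,0],[0,-14,0],[0,-19,0],[0,-24,0],[0,-29,0],[0,-34,0]],"twist":[[0,0,0],[0,0,0],[0,0,0],[0,0,0],[0,0,0],[0,0,0],[0,0,0],[0,0,0]]}' 1
python3 -c "
from h import *
st();print(bot.get_obs()['torque'])"
```

```text
t: 12.62
tool_pos: [547.1, 285.5, 108.5]
tool_rot: [[0.906, 0.031, 0.422], [0.028, -1.0, 0.013], [0.422, -0.0, -0.907]]
force: [-8.0, -1.0, 9.6]
grip_width: 0.273
t 12.62 panel pos [ -1.  -27.6  70.5] Fpanel [-3.2 -0.7 12.1] roterr [ 0.   -0.03  0.02] grip 0.273
[-0.18024888  1.14563031 -0.05493338]
```

```bash

python3 -m pendant '{"travel":[[0,-5,0],[0,-10,0],[0,-15,0],[0,-20,0],[0,-25,0],[0,-30,0],[0,-35,0],[0,-40,0]],"twist":[[0,0,0],[0,0,0],[0,0,0],[0,0,0],[0,0,0],[0,0,0],[0,0,0],[0,0,0]]}' 1
python3 -c "
from h import *
st();print(bot.get_obs()['torque'])"
python3 -m pendant '{"travel":[[0,-5,0],[0,-10,0],[0,-15,0],[0,-20,0],[0,-25,0],[0,-30,0],[0,-35,0],[0,-40,0]],"twist":[[0,0,0],[0,0,0],[0,0,0],[0,0,0],[0,0,0],[0,0,0],[0,0,0],[0,0,0]]}' 1
python3 -c "
from h import *
st();print(bot.get_obs()['torque'])"
```

```text
t: 13.28
tool_pos: [546.0, 325.2, 108.6]
tool_rot: [[0.906, 0.031, 0.422], [0.029, -1.0, 0.012], [0.422, 0.001, -0.906]]
force: [-7.6, -2.7, 9.2]
grip_width: 0.279
t 13.28 panel pos [-0.8 12.1 70.6] Fpanel [-3.1 -2.5 11.6] roterr [-0.05 -0.02 -0.01] grip 0.279
[-0.56276899  0.98039529 -0.28367087]
t: 13.95
tool_pos: [544.9, 365.8, 108.9]
tool_rot: [[0.906, 0.031, 0.423], [0.028, -1.0, 0.014], [0.423, -0.001, -0.906]]
force: [-8.4, -0.4, 9.4]
grip_width: 0.276
t 13.95 panel pos [-0.5 52.7 70.8] Fpanel [-3.7 -0.2 12.1] roterr [0.04 0.02 0.04] grip 0.276
[-0.17184798  1.03598334 -0.11272503]
```

```bash

python3 -m pendant '{"travel":[[0,-4,0],[0,-7,0],[0,-9,0],[0,-10,0],[0,-10,0],[0,-10,0],[0,-9,0],[0,-6,0]],"twist":[[0,0,0],[0,0,0],[0,0,0],[0,0,0],[0,0,0],[0,0,0],[0,0,0],[0,0,0]]}' 1
python3 -c "
from h import *
st()"
python3 -m pendant '{"travel":[[0,5,0],[0,10,0],[0,15,0],[0,20,0],[0,25,0],[0,30,0],[0,35,0],[0,40,0]],"twist":[[0,0,0],[0,0,0],[0,0,0],[0,0,0],[0,0,0],[0,0,0],[0,0,0],[0,0,0]]}' 1
python3 -c "
from h import *
st()"
python3 -m pendant '{"travel":[[0,5,0],[0,10,0],[0,15,0],[0,20,0],[0,25,0],[0,30,0],[0,35,0],[0,40,0]],"twist":[[0,0,0],[0,0,0],[0,0,0],[0,0,0],[0,0,0],[0,0,0],[0,0,0],[0,0,0]]}' 1
python3 -c "
from h import *
st();goal(-1,-62,70.6)"
```

```text
t: 14.62
tool_pos: [544.7, 372.3, 109.1]
tool_rot: [[0.906, 0.032, 0.423], [0.028, -0.999, 0.015], [0.423, -0.002, -0.906]]
force: [-9.2, 0.5, 8.8]
grip_width: 0.277
t 14.62 panel pos [-0.5 59.3 71. ] Fpanel [-4.6  0.7 11.8] roterr [0.12 0.04 0.04] grip 0.277
t: 15.28
tool_pos: [545.9, 331.6, 108.8]
tool_rot: [[0.906, 0.031, 0.423], [0.028, -1.0, 0.015], [0.423, -0.001, -0.906]]
force: [-8.9, 0.8, 8.9]
grip_width: 0.274
t 15.28 panel pos [-0.7 18.6 70.8] Fpanel [-4.3  1.  11.8] roterr [0.07 0.02 0.04] grip 0.274
t: 15.95
tool_pos: [547.1, 291.4, 108.7]
tool_rot: [[0.906, 0.031, 0.422], [0.028, -1.0, 0.014], [0.423, -0.001, -0.906]]
force: [-8.5, 0.6, 9.1]
grip_width: 0.279
t 15.95 panel pos [ -0.8 -21.6  70.7] Fpanel [-3.8  0.9 11.9] roterr [0.05 0.   0.04] grip 0.279
t 15.95 pos [547.1 291.4 108.7] F [-8.5  0.6  9.1] grip 0.279
travel [-0.2 40.4  0. ] twist [-0.05 -0.   -0.04]
```

Finish the return pass, then lift along the normal.

```bash

python3 -m pendant '{"travel":[[0,5,0],[0,10,0],[0,15,0],[0,20,0],[0,26,0],[0,32,0],[0,37,0],[0,40,0]],"twist":[[0,0,0],[0,0,0],[0,0,0],[0,0,0],[0,0,0],[0,0,0],[0,0,0],[0,0,0]]}' 1
python3 -c "
from h import *
st()"
python3 -m pendant '{"travel":[[0,0,-1.5],[0,0,-4],[0,0,-10],[0,0,-25],[0,0,-45],[0,0,-75],[0,0,-105],[0,0,-130]],"twist":[[0,0,0],[0,0,0],[0,0,0],[0,0,0],[0,0,0],[0,0,0],[0,0,0],[0,0,0]]}' 1
python3 -c "
from h import *
st(); delta([530,245,300],tilt(1.8))"
```

```text
t: 16.62
tool_pos: [548.3, 251.0, 108.5]
tool_rot: [[0.906, 0.031, 0.422], [0.028, -1.0, 0.014], [0.422, -0.001, -0.906]]
force: [-8.6, -0.1, 8.8]
grip_width: 0.27
t 16.62 panel pos [ -1.  -62.1  70.5] Fpanel [-4.1  0.2 11.6] roterr [ 0.01 -0.03  0.04] grip 0.27
t: 17.28
tool_pos: [492.4, 249.1, 226.2]
tool_rot: [[0.906, 0.031, 0.421], [0.028, -1.0, 0.013], [0.422, -0.0, -0.907]]
force: [0.0, -0.0, -3.7]
grip_width: 0.276
t 17.28 panel pos [ -1.9 -62.2 200.8] Fpanel [-1.5 -0.  -3.3] roterr [-0.01 -0.06  0.02] grip 0.276
t 17.28 pos [492.4 249.1 226.2] F [ 0.  -0.  -3.7] grip 0.276
travel [ 65.    5.3 -51.1] twist [ 0.01  0.06 -0.02]
```

```bash

python3 -m pendant '{"travel":[[4,5,-5],[12,14,-12],[22,28,-20],[34,46,-30],[46,66,-40],[56,84,-47],[63,96,-51],[65,102,-51]],"twist":[[0,0,0],[0,0,0],[0,0,0],[0,0,0],[0,0,0],[0,0,0],[0,0,0],[0,0,0]]}' 1
python3 - <<'E'
from ov import *
o=bot.get_obs(); w=bot.snapshot("wrist"); pickle.dump((o,w),open("w6.pkl","wb")); cv2.imwrite("pics/w6.png",w["pixels"])
s=bot.snapshot("scene"); cv2.imwrite("pics/s6f.png",s["pixels"])
a=cv2.imread("pics/scene3.png")[245:335,185:290]; b=s["pixels"][245:335,185:290]
cv2.imwrite("pics/s6.png",cv2.resize(cv2.hconcat([a,b]),None,fx=3.8,fy=3.8,interpolation=cv2.INTER_CUBIC))
st()
E
```

```text
t: 17.95
tool_pos: [535.1, 146.5, 299.4]
tool_rot: [[0.906, 0.029, 0.423], [0.026, -1.0, 0.012], [0.423, 0.001, -0.906]]
force: [-0.9, 0.0, -2.7]
grip_width: 0.27
t 18.05 panel pos [  63.  -165.3  249.4] Fpanel [-2.1 -0.8 -2.2] roterr [-0.07 -0.16  0.13] grip 0.273
```

View pics/w6.png

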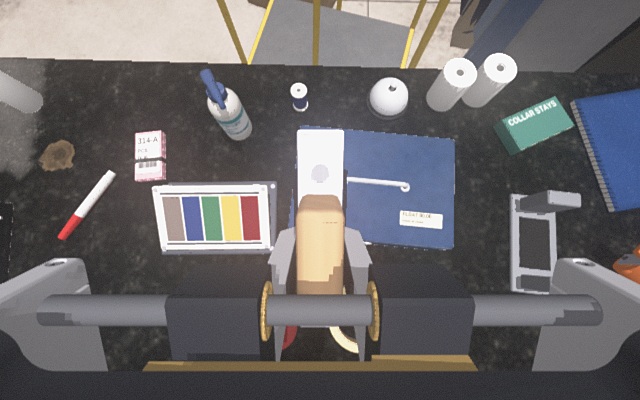

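View pics/s6.png

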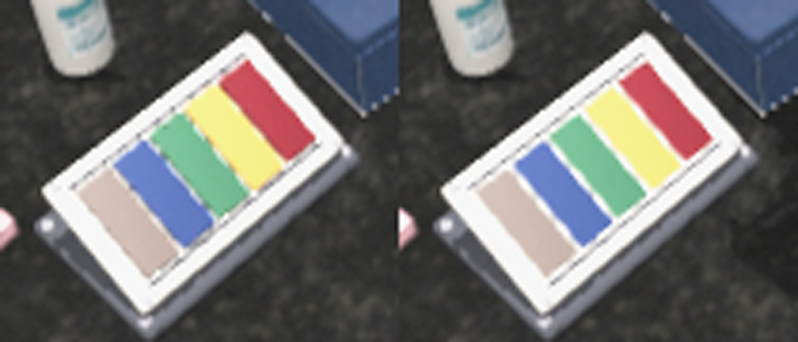

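```bash
python3 -c "
from h import *
delta([556.3,-215,260],down(-5.76))"
```

```text
t 18.05 pos [533.9 147.3 297.6] F [-0.9 -0.8 -2.9] grip 0.273
travel [ -5.  362.8  39.2] twist [ -1.6 -24.8   7.3]
```

```bash

python3 -m pendant '{"travel":[[0,8,1],[-0.5,24,2],[-1,46,4],[-1,72,7],[-2,98,10],[-2,124,13],[-2,150,16],[-3,176,19]],"twist":[[-0.1,-1.5,0.5],[-0.3,-4.5,1.3],[-0.5,-8,2.4],[-0.7,-11.5,3.4],[-1,-15,4.4],[-1.2,-18.5,5.4],[-1.4,-22,6.5],[-1.6,-24.8,7.3]]}' 1
python3 -c "
from h import *
delta([556.3,-215,220],down(-5.76))"
```

```text
t: 18.72
tool_pos: [544.7, -27.8, 278.9]
tool_rot: [[0.995, -0.098, -0.002], [-0.098, -0.995, 0.001], [-0.002, -0.0, -1.0]]
force: [0.8, -0.2, -3.8]
grip_width: 0.276
t 18.72 pos [544.7 -27.8 278.9] F [ 0.8 -0.2 -3.8] grip 0.276
travel [ 30.  185.2  58.8] twist [-0.03  0.1   0.13]
```

```bash

python3 -m pendant '{"travel":[[4,25,4],[9,53,9],[14,82,16],[19,110,25],[24,138,36],[27,162,47],[29,178,55],[30,185,59]],"twist":[[0,0,0],[0,0.1,0.1],[0,0.1,0.1],[0,0.1,0.1],[0,0.1,0.1],[0,0.1,0.1],[0,0.1,0.1],[0,0.1,0.1]]}' 1
python3 -m pendant '{"travel":[[0,0,0],[0,0,0],[0,0,0],[0,0,0],[0,0,0],[0,0,0],[0,0,0],[0,0,0]],"twist":[[0,0,0],[0,0,0],[0,0,0],[0,0,0],[0,0,0],[0,0,0],[0,0,0],[0,0,0]]}' 1
python3 -c "
from h import *
o=bot.get_obs();s=bot.snapshot('wrist');cv2.imwrite('pics/w7.png',s['pixels'])
delta([556.3,-215,130],down(-5.76))"
```

```text
t: 19.38
tool_pos: [555.6, -215.1, 218.6]
tool_rot: [[0.995, -0.101, 0.0], [-0.101, -0.995, 0.002], [0.0, -0.002, -1.0]]
force: [-0.9, 0.0, -3.4]
grip_width: 0.277
t: 20.05
tool_pos: [556.4, -214.1, 221.6]
tool_rot: [[0.995, -0.1, 0.004], [-0.1, -0.995, -0.0], [0.004, -0.0, -1.0]]
force: [0.6, -0.2, -3.3]
grip_width: 0.276
t 20.1 pos [ 556.4 -214.2  221.6] F [ 0.4 -0.3 -3.2] grip 0.277
travel [-0.4  0.8 91.6] twist [-0.01 -0.21  0.03]
```

View pics/w7.png

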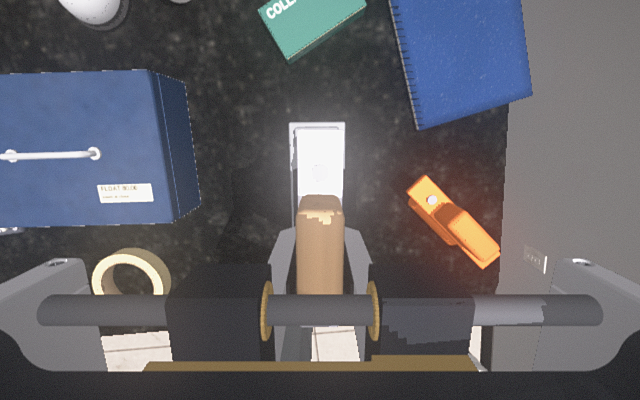

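```bash

python3 -m pendant '{"travel":[[0,0.8,6],[0,0.8,22],[0,0.8,42],[0,0.8,64],[0,0.8,84],[0,0.8,100],[0,0.8,110],[0,0.8,114]],"twist":[[0,-0.1,0],[0,-0.1,0],[0,-0.1,0],[0,-0.1,0],[0,-0.1,0],[0,-0.1,0],[0,-0.1,0],[0,-0.1,0]]}' 1
python3 -m pendant '{"travel":[[0,0,0],[0,0,0],[0,0,0],[0,0,0],[0,0,0],[0,0,0],[0,0,0],[0,0,0]],"twist":[[0,0,0],[0,0,0],[0,0,0],[0,0,0],[0,0,0],[0,0,0],[0,0,0],[0,0,0]]}' 1
python3 -c "
from h import *
delta([556.3,-215,88.8],down(-5.76))
s=bot.snapshot('scene');cv2.imwrite('pics/s8.png',cv2.resize(s['pixels'][130:240,330:450],None,fx=5,fy=5,interpolation=2))"
```

```text
t: 20.77
tool_pos: [555.5, -214.5, 105.1]
tool_rot: [[0.995, -0.1, -0.001], [-0.1, -0.995, 0.002], [-0.002, -0.002, -1.0]]
force: [0.1, 0.3, -3.7]
grip_width: 0.275
t: 21.43
tool_pos: [556.8, -215.2, 107.6]
tool_rot: [[0.995, -0.1, 0.002], [-0.1, -0.995, -0.0], [0.002, -0.0, -1.0]]
force: [-0.8, -0.3, -2.7]
grip_width: 0.272
t 21.43 pos [ 556.8 -215.2  107.6] F [-0.8 -0.3 -2.7] grip 0.272
travel [-0.5 -0.1 18.8] twist [-0.01 -0.12  0.02]
```

View pics/s8.png

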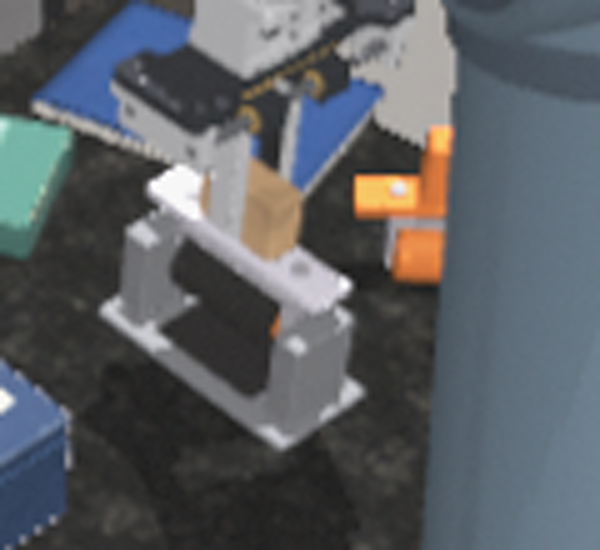

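The drum hangs between the pillars with the bar about 20 mm above them. Now the slow descent.

```bash

python3 -m pendant '{"travel":[[-0.2,0,2],[-0.5,0,5],[-0.5,0,8],[-0.5,0,11],[-0.5,0,14],[-0.5,0,16],[-0.5,0,17],[-0.5,0,17]],"twist":[[0,-0.1,0],[0,-0.1,0],[0,-0.1,0],[0,-0.1,0],[0,-0.1,0],[0,-0.1,0],[0,-0.1,0],[0,-0.1,0]]}' 1
python3 -c "
from h import *
delta([556.3,-215,88],down(-5.76))"
python3 -m pendant '{"travel":[[0,0,0.5],[0,0,1],[0,0,1.5],[0,0,2],[0,0,2],[0,0,2],[0,0,2],[0,0,2]],"twist":[[0,0,0],[0,0,0],[0,0,0],[0,0,0],[0,0,0],[0,0,0],[0,0,0],[0,0,0]]}' 1
python3 -c "
from h import *
delta([556.3,-215,88],down(-5.76))"
```

```text
t: 22.15
tool_pos: [556.0, -214.9, 90.0]
tool_rot: [[0.995, -0.1, -0.001], [-0.1, -0.995, 0.001], [-0.001, -0.001, -1.0]]
force: [0.5, -0.2, -3.3]
grip_width: 0.274
t 22.15 pos [ 556.  -214.9   90. ] F [ 0.5 -0.2 -3.3] grip 0.274
travel [0.3 0.  2. ] twist [-0.04  0.04  0.02]
t: 22.82
tool_pos: [556.2, -215.1, 88.5]
tool_rot: [[0.995, -0.1, 0.0], [-0.1, -0.995, 0.0], [0.0, -0.0, -1.0]]
force: [0.0, -0.3, -3.5]
grip_width: 0.275
t 22.82 pos [ 556.2 -215.1   88.5] F [ 0.  -0.3 -3.5] grip 0.275
travel [ 0.  -0.1  0.5] twist [-0.02 -0.    0.02]
```

```bash

python3 -m pendant '{"travel":[[0,0,0.3],[0,0,0.6],[0,0,0.8],[0,0,0.8],[0,0,0.8],[0,0,0.8],[0,0,0.8],[0,0,0.8]],"twist":[[0,0,0],[0,0,0],[0,0,0],[0,0,0],[0,0,0],[0,0,0],[0,0,0],[0,0,0]]}' 1
python3 -c "
from h import *
delta([556.3,-215,88],down(-5.76))"
```

```text
t: 23.48
tool_pos: [556.3, -215.1, 87.9]
tool_rot: [[0.995, -0.1, 0.0], [-0.1, -0.995, 0.0], [0.0, -0.0, -1.0]]
force: [-1.6, 0.7, 0.4]
grip_width: 0.277
t 23.48 pos [ 556.3 -215.1   87.9] F [-1.6  0.7  0.4] grip 0.277
travel [-0.  -0.1 -0.1] twist [-0.01 -0.01  0.02]
```

```bash

python3 -m pendant '{"travel":[[0,0,0],[0,0,0],[0,0,0],[0,0,0],[0,0,0],[0,0,0],[0,0,0],[0,0,0]],"twist":[[0,0,0],[0,0,0],[0,0,0],[0,0,0],[0,0,0],[0,0,0],[0,0,0],[0,0,0]]}' -1
python3 -m pendant '{"travel":[[0,0,0],[0,0,0],[0,0,-4],[0,0,-12],[0,0,-30],[0,0,-60],[0,0,-90],[0,0,-120]],"twist":[[0,0,0],[0,0,0],[0,0,0],[0,0,0],[0,0,0],[0,0,0],[0,0,0],[0,0,0]]}' -1
python3 -m pendant '{"travel":[[0,0,-10],[0,0,-20],[0,0,-30],[0,0,-30],[0,0,-30],[0,0,-30],[0,0,-30],[0,0,-30]],"twist":[[0,0,0],[0,0,0],[0,0,0],[0,0,0],[0,0,0],[0,0,0],[0,0,0],[0,0,0]]}' -1
python3 - <<'E'
from h import *
import pickle
o=bot.get_obs(); s=bot.snapshot("wrist"); pickle.dump((o,s),open("w9.pkl","wb")); cv2.imwrite("pics/w9.png",s["pixels"]); print(o["tool_pos"],o["force"])
s=bot.snapshot('scene');cv2.imwrite("pics/s9.png",s["pixels"])
E
```

```text
t: 24.15
tool_pos: [556.2, -215.1, 87.6]
tool_rot: [[0.995, -0.1, 0.0], [-0.1, -0.995, 0.0], [0.0, -0.0, -1.0]]
force: [-0.4, -0.5, 0.8]
grip_width: 0.805
t: 24.82
tool_pos: [556.1, -215.0, 209.7]
tool_rot: [[0.995, -0.1, 0.0], [-0.1, -0.995, 0.0], [0.0, -0.0, -1.0]]
force: [-0.3, -0.3, -0.1]
grip_width: 1.002
t: 25.48
tool_pos: [555.7, -214.8, 236.3]
tool_rot: [[0.995, -0.1, -0.002], [-0.1, -0.995, 0.002], [-0.002, -0.001, -1.0]]
force: [-0.3, -0.4, 1.2]
grip_width: 1.0
[ 555.72244316 -214.83396097  236.2806441 ] [-0.32116846 -0.42889788  1.19555359]
```

View pics/w9.png

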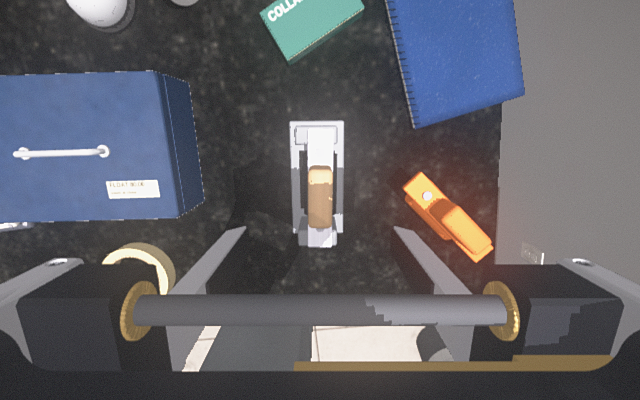

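View pics/s9.png

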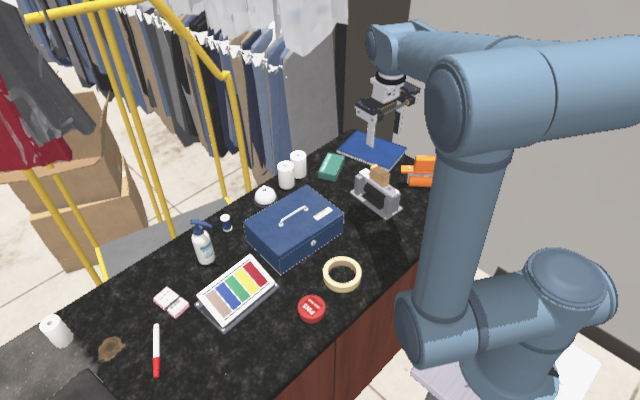

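The roller sits upright in its stand at wrist pixel (320,185), and nothing else has moved. As a last number check, I'll compare how far each chip has moved in the image.

```bash
python3 - <<'E'
from h import *
t=np.radians(25)
a=cv2.imread("pics/scene0.png");b=cv2.imread("pics/s9.png")
s=bot.snapshot("scene")
def cents(im):
    h=im[245:335,185:290].astype(int);B,G,Rr=h[...,0],h[...,1],h[...,2]; yy,xx=np.mgrid[:90,:105]
    m={"red":(Rr>G*2)&(Rr>110),"yel":(Rr>180)&(B<150)&(G>150),"grn":(G>Rr*1.3)&(G>110)&(G>B*1.1),"blu":(B>G*1.35)&(B>120)&(yy>25+0*xx)&(xx<70),"brn":(Rr>G+8)&(Rr<215)&(Rr-B<60)&(B>110)&(xx<50)&(xx>15)}
    return {k:(xx[v].mean(),yy[v].mean(),v.sum()) for k,v in m.items()}
A,B_=cents(a),cents(b)
for k in A: print(k,np.round(np.subtract(B_[k],A[k])[:2],2),A[k][2],B_[k][2])
n=np.array([-np.sin(t),0,np.cos(t)])
p=proj(s,[C+5*n,C+1*n]); print("expected shift",p[1]-p[0])
o=bot.get_obs();print(o["t"])
E
```

```text
red [0.01 0.11] 246 223
yel [-0.17 -0.13] 295 228
grn [-0.13  0.15] 289 265
blu [-0.09  0.17] 297 273
brn [0.13 0.05] 299 254
expected shift [-0.20857938  0.43751072]
25.6333
```

```bash
python3 -c "
from rig import bot
print(bot.finish_job())"
```

```text
the job is handed in; nothing more can be done
None
```

I rolled the hand roller across all five chips and back with the drum flat on the 25° slope. I then set it back upright in its stand and handed the job in at about 26 s.

- **Pressure:** the force square to the face was about 15 N at every reading, with the spring pushed in about 4.5 mm. The tool height changed by less than 1 mm over both passes.
- **Chips:** all five look level in the pictures, with the white gaps between them showing evenly. The pixel-shift check was inconclusive: only about 0.5 px was expected, and the yellow chip's measured shift didn't match. I took no force reading at the centre of the navy blue chip. That the chips are fully home therefore rests mainly on the steady force and height.
- **Roller:** it touched down at the same tool height as when I picked it up, to within 0.1 mm. It was resting in the stand after I let go.
- **Other items:** nothing else had visibly moved in the last pictures, including the orange look-alike.

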